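# Slide the flat coaster off the drain tray into the washing-up tub

## Task

Push the cream washing-up tub gently along the counter until its side stands flush against the wooden drain rack, under the tray's open edge. Then, with a fingertip kept lightly on top of the flat round coaster, slide it along the tray until about half of it hangs over the open edge, then let or push it off so that it drops down into the tub. Leave the tub flush against the rack, and the bento box, pan, soy dish and rice paddle where they are.

Things in the scene. Friction and masses are not known exactly. Their poses are not given: they have to be found in the camera images.
- rack: Fixed wooden drain rack: a stand 150 mm long (its x), 100 mm wide (its y), carrying a lipped wooden tray on rubber pads that give about 1 mm per 10 N. Origin: centre of the stand's underside, on the counter; x points level to the tray's open edge, z up. The stand's flat end face under the open edge is at x = 75 mm. All x and y of the rack below are from this origin. The tray's rear part is level.
- leaf_hinge (a point): Middle of the tray's hinge line (along the rack's y), at floor level: x = -10 mm, 64 mm above the counter. In front of it the tray is a hinged leaf, set leaning with its open edge up or down by up to 7 degrees (0.12 rad), differently every day. This lean is not measured; this point's axes stay level. The hinge is so stiff that the lean does not change under the press needed.
- leaf_edge (a point): Middle of the open edge at floor level, as if the leaf were level: x = 80 mm, 64 mm above the counter (really up to 11 mm higher or lower). The floor is smooth, 8 mm thick, and runs from x = -70 mm to here. Lips 10 mm high stand along both long sides (inner faces y = +-49 mm) and the back, back corners filled; no lip at this edge.
- coaster_center (a point): Centre of the loose cork coaster, a dark-topped disc 92 mm across, 8 mm thick, about 60 g; z is its flat axis. It lies at the tray's closed end (x about -22 mm), too near the lips for a finger behind or beside it, too wide to grasp, front on the leaf. Shut fingertips pressing about 27 mm behind its centre with 4 to 8 N drag it along, holding it better than the tray does; over 15 N is too hard.
- tub: Loose open cream plastic tub, 170 mm (its x) by 200 mm (its y), 42 mm high, walls and floor 4 mm, about 0.35 kg; slides with 1 to 3 N. Origin: centre of its underside. It starts beyond the rack's open end, 20 to 65 mm from the end face, its x within 0.12 rad of the rack's x. Flush against that face its origin is at rack x = 160 mm. Over 25 N against the rack is too hard.
There are look-alikes about, which are no part of the job. What is meant by the rack is not blue or green, and is the smaller of those in its own colour.

How it is judged:
By the outcome, as a careful person would: the job done as asked, in the order asked, and still so for the second after the job is handed in, with the robot touching nothing.
It also fails if it takes over 72 s, if anything falls off the work surface, if the arm or the gripper's body presses on something with over 40 N, if the wrist force passes 120 N, or if a joint passes its speed limit or range.

## Robot

A 7-joint arm with a two-finger parallel gripper is mounted at the origin on the work surface. World frame = base frame: x ahead of the robot, y to its left, z up, the work surface at z = 0. Lengths are in m, angles in degrees, forces in N, time in s.
With the tool pointing down it reaches from about 0.425 to 0.875 m from the base axis. Payload 4.7 kg.
Tool frame: the origin (TCP) lies at the very end of the fingers, on their centre line; the grasp point (between the pads) lies 19 mm behind it; z points along the fingers, y is the direction in which the jaws open and shut (so a half turn about z gives the same grasp; the last joint's range is limited). The gripper opens to 87 mm and grips with 3 to 60 N. Pads are 19 mm wide; open, the fingers measure 117 mm over their backs; the gripper's body (75 mm by 190 mm) begins 51 mm behind the grasp point.
Start: joints at [0.808, 18.392, -4.016, 83.108, 1.295, 78.541, -3.26], TCP at [0.65, -0, 0.223] pointing down, gripper open.
Joint ranges: [-163.93, 163.93], [-17.29, 119.83], [-79.2, 71.16], [3.27, 140.29], [-89.18, 269.18], [5.43, 117.66], [-154.24, 154.24]. Speed limits (degrees/s): [147.25, 147.25, 180, 180, 180, 180, 180].

## Interface

Orientations are given as [roll, pitch, yaw] about the fixed x, y, z axes, in that order (R = Rz(yaw) Ry(pitch) Rx(roll)).
In Python, from cell import monitor, imaging, ticket, spot_in, pinpoint gives the robot as it stands.
- The arm moves only by the tool servo_tool, never from a script. Its argument "targets" is a list of rows, each a list of 5 numbers: the opening in per cent of the stroke, from 0 (shut) to 100 (fully open), then the shift along the tool's x, y, z in m, then the turn about the tool's z in rad. In form: [[grip, dx, dy, dz, turn], ...]. A call has 1 to 5 rows; each row is the pose to reach, as a shift and turn from the pose commanded when the call began, along the tool's axes at that moment; what a row does not reach only later rows make up. A row lasts 1/8 s, in which the tool goes at most 62.5 mm and 10.7 degrees, less where a joint would pass 70% of its speed; a pose out of reach is approached as far as the arm can. A call with a gripper value outside its range is refused whole. The fingers move at their own pace and stop on an object; "grip_force" is the grip in N (left out, the last holds). Time passes only in rows, so rows that repeat a pose let the fingers close. It gives the time, the measured TCP pose, the force and the opening at its end, in the units of the state.
- monitor.get_obs(): the state, without advancing time (a new reading comes with each control period).
- imaging.read_camera(name): name is "scene" or "side" or "wrist"; returns a dict with "frame" (384x512x3 uint8, blue, green, red), "depth" (384x512 float32, m along the optical axis (not along the pixel's ray), 0 where there is no reading), "K" (3x3 intrinsics, pixels), "world_from_camera" (4x4, takes a point from camera to world coordinates). Camera axes: x right, y down, z forward; pixel columns grow to the right and rows downward; lengths in m; the calibration is good to about 2 mm. A picture is of the moment at which its call begins.
- ticket.sign_off(): hands the job in, once; it reports no verdict.
Trained networks look in the newest picture that a camera, given by its name, has taken for a name from the list of things; names that differ only in an ending like _2 or _b are one class to them, and where a whole thing is asked for, a point or a joint stands for the part that bears it (a point fixed in the world has none). Each returns a list of dicts, best first, with "confidence" (0 to 1); they miss things now and then, are a little off and sometimes report something else, mostly with a low value. They report only what shows in the picture. A call takes as long as a camera call. They do not tell look-alikes from the thing itself.
- spot_in(camera, label): "at" ([column, row] in pixels, amid what is visible of it).
- pinpoint(camera, label): "at" ([column, row] in pixels: a listed point, or the origin of a listed thing).
The state is a dict: "time_s": time; "qpos": joint angles; "joint_velocities": joint speeds; "effort": joint torques, N m; "tool_pos": TCP position; "tool_rot": TCP orientation; "force": force on the tool from outside, world axes, zero at the start; "wrist_torque": the same for the moment, N m; "grip_width": finger opening in m.
Only numpy, scipy, OpenCV 4.12 (cv2) and the standard library are available. Lean on these libraries where they do the work, as an engineer would, in place of code of your own. Each camera call takes 0.05 s, during which the arm holds its last target.

## Working session

There is one attempt and no reset: what is moved stays moved. The work goes in short steps, Python scripts to look and compute and a tool call to move; the robot and the scene stay as the last step left them, time stands still between calls to the robot, and variables do not carry over. Pictures are saved under pics/ and viewed, and the job is handed in when it is done.

Besides the shell and the picture viewer there is one more tool, called after "Emit:" as a command line: name --pt "numbers of a row" for each row, then --argument value for the rest. servo_tool: Moves the arm, as the interface text tells. Its arguments: {"type":"object","properties":{"targets":{"type":"array","items":{"type":"array","items":{"type":"number"}}},"grip_force":{"type":"number"}},"required":["targets"]}

```bash
ls; mkdir -p pics
cat > h.py <<'E'
import numpy as np, cv2
from cell import monitor, imaging, ticket, spot_in, pinpoint
def cam(n,save=None):
    r=imaging.read_camera(n)
    if save: cv2.imwrite('pics/'+save,r['frame'])
    return r
def px(r,u,v,z=None,d=None):
    """pixel->world; plane z or depth"""
    K=r['K'];T=r['world_from_camera']
    ray=np.linalg.inv(K)@np.array([u,v,1.])
    if z is not None:
        dw=T[:3,:3]@ray; s=(z-T[2,3])/dw[2]; return T[:3,3]+s*dw
    if d is None:
        d=r['depth'][int(round(v)),int(round(u))]
    return T[:3,:3]@(ray*d)+T[:3,3]
def cloud(r):
    K=r['K'];T=r['world_from_camera'];h,w=r['depth'].shape
    u,v=np.meshgrid(np.arange(w),np.arange(h))
    ray=np.stack([u,v,np.ones_like(u)],-1)@np.linalg.inv(K).T
    P=(ray*r['depth'][...,None])@T[:3,:3].T+T[:3,3]
    P[r['depth']==0]=np.nan
    return P
E
python3 - <<'E'
from h import *
print(monitor.get_obs())
for n in ['scene','side','wrist']:
    r=cam(n,n+'0.png')
    print(n,r['K'].round(1).tolist(),r['world_from_camera'].round(3).tolist())
    for l in ['rack','coaster_center','tub']:
        print(l,[(d['at'],round(d['confidence'],2),px(r,*d['at']).round(3)) for d in spot_in(n,l)])
E
```

```text
pics
{'time_s': 0.0, 'qpos': array([ 0.80726445, 18.43761855, -4.01461936, 83.17466809,  1.29287286,
       78.54027125, -3.25956639]), 'joint_velocities': array([-0.09493352, -0.05061822,  0.00899239, -0.00858865, -0.01473303,
       -0.03160772, -0.05630428]), 'effort': array([-2.58547143e-04, -4.91284704e+01, -4.03903294e-01, -3.12526345e+01,
       -6.40594075e-02,  4.37659642e-02,  1.61017233e-04]), 'tool_pos': array([ 6.49450811e-01, -4.06147715e-05,  2.21479755e-01]), 'tool_rot': array([-1.79892562e+02,  3.94915063e-03,  9.00016271e+01]), 'force': array([0.23446944, 0.52355462, 0.30206833]), 'wrist_torque': array([0.05802635, 0.03310494, 0.04858257]), 'grip_width': 0.0873318197826848}
scene [[459.6, 0.0, 254.0], [0.0, 459.6, 193.4], [0.0, 0.0, 1.0]] [[0.799, 0.506, -0.325, 0.884], [0.601, -0.662, 0.448, -0.743], [0.011, -0.553, -0.833, 0.957], [0.0, 0.0, 0.0, 1.0]]
rack [([307.8, 182.6], 0.87, array([ 0.619, -0.162,  0.066])), ([250.2, 118.3], 0.62, array([ 0.386, -0.08 ,  0.064])), ([132.2, 296.0], 0.59, array([ 0.499, -0.615,  0.084])), ([274.6, 268.2], 0.56, array([ 0.689, 
[... 423 characters left out ...]
ray([ 0.494, -0.526,  0.08 ])), ([314.4, 250.9], 0.79, array([ 0.368, -0.042,  0.064])), ([212.4, 160.2], 0.61, array([ 0.66 , -0.326,  0.085]))]
coaster_center [([225.3, 204.4], 0.7, array([ 0.576, -0.153,  0.071]))]
tub [([172.2, 295.3], 0.91, array([0.62 , 0.066, 0.003]))]
wrist [[300.4, 0.0, 250.4], [0.0, 300.4, 190.7], [0.0, 0.0, 1.0]] [[1.0, 0.001, 0.0, 0.65], [0.001, -0.97, -0.242, 0.066], [-0.0, 0.242, -0.97, 0.386], [0.0, 0.0, 0.0, 1.0]]
rack [([209.5, 230.3], 0.85, array([ 0.602, -0.063,  0.057])), ([36.5, 185.9], 0.56, array([ 0.414, -0.009,  0.063]))]
coaster_center [([191.3, 284.5], 0.76, array([ 0.582, -0.123,  0.074]))]
tub [([220.6, 97.7], 0.86, array([0.614, 0.088, 0.006]))]
```

View pics/scene0.png

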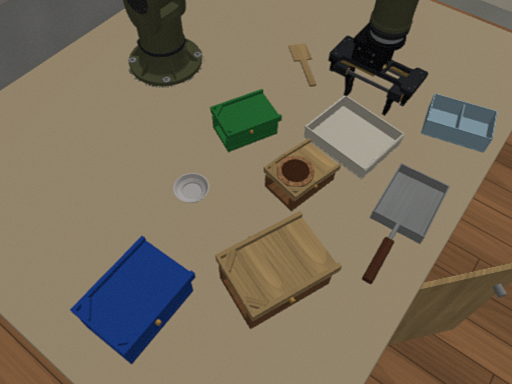

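View pics/side0.png

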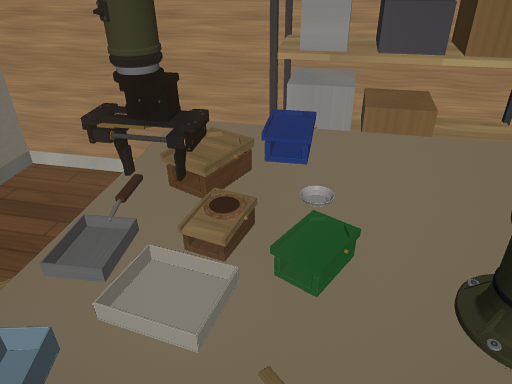

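View pics/wrist0.png

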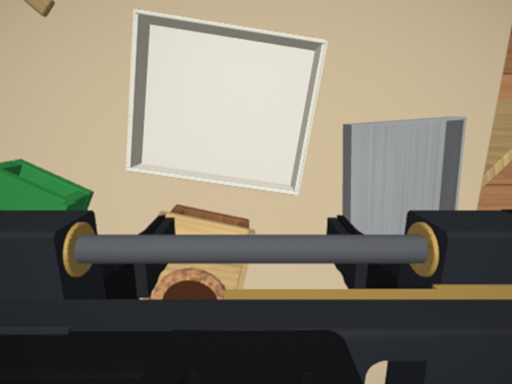

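The rack in question is the small wooden one with the coaster (scene pixel ~305,175). Its open end faces the cream tub at ~352,135, and the larger wooden, blue and green racks are look-alikes. Next I'll fit the poses from the point clouds.

```bash
cat > fit.py <<'E'
from h import *
from scipy.optimize import minimize
def get(names=('scene','side')):
    return {n:(lambda r:(r,cloud(r)))(cam(n)) for n in names}
E
python3 - <<'E'
from fit import *
D=get(('scene','side','wrist'))
np.save('/tmp/D.npy',{n:(D[n][0],D[n][1]) for n in D},allow_pickle=True)
for n in D:
    r,P=D[n]; ok=np.isfinite(P[...,0])
    # rim of tub
    x,y,z=P[...,0],P[...,1],P[...,2]
    t=ok&(x>.45)&(x<.78)&(y>-.08)&(y<.25)
    c=P[t&(abs(z)<.003)&(y>.1)]; print(n,'counter z',np.median(P[t][abs(P[t][:,2])<.01][:,2]))
    m=t&(z>.036)&(z<.050)
    f=r['frame'].astype(int); m&=(f.max(-1)-f.min(-1)<40)&(f.max(-1)>100)
    print(' rim',m.sum(), np.percentile(P[m][:,2],[5,50,95]).round(4) if m.sum() else '')
    if m.sum()>20:
        rect=cv2.minAreaRect((P[m][:,:2]*1000).astype(np.float32)); print(' tub',rect)
    for l in ['rack','leaf_hinge','leaf_edge','coaster_center','tub']:
        for d in pinpoint(n,l):
            if d['confidence']<.4: continue
            zz={'rack':0,'leaf_hinge':.064,'leaf_edge':.064,'coaster_center':.070,'tub':0}[l]
            print('  ',l,np.round(d['at'],1),round(d['confidence'],2),px(r,*d['at'],z=zz).round(4))
E
```

```text
scene counter z 0.00015286778717493732
 rim 451 [0.037  0.04   0.0433]
 tub ((642.0020751953125, 38.67486572265625), (232.013671875, 270.0498352050781), 82.14959716796875)
   rack [298.1 181.3] 0.92 [ 0.5779 -0.1302  0.    ]
   rack [277.1 282.8] 0.71 [ 0.6945 -0.387   0.    ]
   rack [247.6 130. ] 0.69 [ 0.371  -0.0715  0.    ]
   rack [138.7 307.4] 0.66 [ 0.4909 -0.612   0.    ]
   leaf_hinge [298.4 171.1] 0.88 [ 0.5821 -0.1457  0.064 ]
   leaf_hinge [241.1 114.4] 0.79 [ 0.3587 -0.0836  0.064 ]
   leaf_hinge [132.8 299.8] 0.78 [ 0.4965 -0.6166  0.064 ]
   leaf_edge [273.2 103. ] 0.94 [0.4016 0.0017 0.064 ]
   leaf_edge [167.4 254.9] 0.9 [ 0.4836 -0.501   0.064 ]
   leaf_edge [322.2 149.3] 0.84 [ 0.5917 -0.0534  0.064 ]
   leaf_edge [318.8 240.2] 0.66 [ 0.7225 -0.2746  0.064 ]
   leaf_edge [295.4 183. ] 0.66 [ 0.596  -0.1792  0.064 ]
   coaster_center [296.9 170. ] 0.57 [ 0.5795 -0.1492  0.07  ]
   tub [352.7 138.3] 0.92 [0.6162 0.0793 0.    ]
side counter z -2.3144021102039503e-05
 rim 1309 [0.0366 0.0405 0.0428]
 tub ((642.135986328125, 111.67750549316406), (255.22799682617188, 24
[... 680 characters left out ...]
[ 0.7546 -0.3302  0.064 ]
   leaf_edge [288.3 136.5] 0.61 [ 0.496 -0.56   0.064]
   coaster_center [224.4 207.7] 0.95 [ 0.5746 -0.1415  0.07  ]
   tub [170.  297.8] 0.78 [0.6227 0.0698 0.    ]
wrist counter z 0.001996736357005091
 rim 3923 [0.0371 0.0423 0.044 ]
 tub ((651.8836669921875, 56.65537643432617), (196.16622924804688, 277.1260986328125), 81.6421127319336)
   rack [ 40.2 223. ] 0.97 [ 0.3645 -0.0751  0.    ]
   rack [200.9 258.6] 0.6 [ 0.5809 -0.1278  0.    ]
   leaf_edge [ 24.  183.1] 0.65 [ 0.4019 -0.0053  0.064 ]
   leaf_edge [202.7 223.3] 0.55 [ 0.5961 -0.0518  0.064 ]
   coaster_center [189.8 300.3] 0.92 [ 0.5781 -0.1468  0.07  ]
   tub [226.6 110.4] 0.57 [0.6206 0.073  0.    ]
```

Run:
```python
from h import *
D=np.load('/tmp/D.npy',allow_pickle=True).item()
S=800/0.36;x0,y1=.45,.20
for n in ['scene','side','wrist']:
    r,P=D[n]; 
    img=np.zeros((600,800,3),np.uint8)
    m=np.isfinite(P[...,0])&(P[...,2]<.12)
    Q=P[m];C=r['frame'][m]; o=np.argsort(Q[:,2]);Q=Q[o];C=C[o]
    # image: u = (y) , v=x  -> u right = +y
    u=((Q[:,1]+.22)/.40*800).astype(int);v=((Q[:,0]-.47)/.30*600).astype(int)
    ok=(u>=2)&(u<798)&(v>=2)&(v<598)
    for a,b,c in zip(u[ok],v[ok],C[ok]): img[b-1:b+2,a-1:a+2]=c
    cv2.imwrite(f'pics/top_{n}.png',img)
    m&=(P[...,2]>.05)&(np.hypot(P[...,0]-.58,P[...,1]+.125)<.11)
    Q=P[m]; 
    if n!='wrist':
        print(n,len(Q),cv2.minAreaRect((Q[:,:2]*1000).astype(np.float32)))
        pts=cv2.boxPoints(cv2.minAreaRect((Q[:,:2]*1000).astype(np.float32)));print(pts.round(1).tolist())
a=cv2.imread('pics/top_scene.png');b=cv2.imread('pics/top_side.png');cv2.imwrite('pics/top2.png',np.vstack([cv2.resize(a,(400,300)),cv2.resize(b,(400,300))]))
```

```text
scene 2491 ((583.8529663085938, -131.33485412597656), (157.7235107421875, 119.56895446777344), 78.5392074584961)
[[509.6000061035156, -196.6999969482422], [626.7999877929688, -220.5], [658.0999755859375, -65.9000015258789], [540.9000244140625, -42.20000076293945]]
side 2706 ((581.0774536132812, -128.15667724609375), (158.34207153320312, 119.860107421875), 77.47021484375)
[[505.3999938964844, -192.39999389648438], [622.4000244140625, -218.39999389648438], [656.7999877929688, -63.900001525878906], [539.7999877929688, -37.900001525878906]]
```

View pics/top_scene.png

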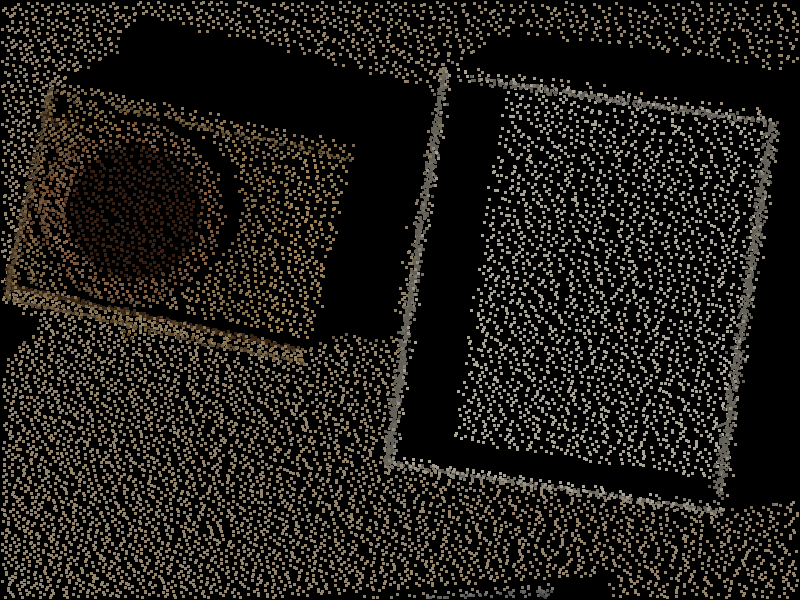

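View pics/top_side.png

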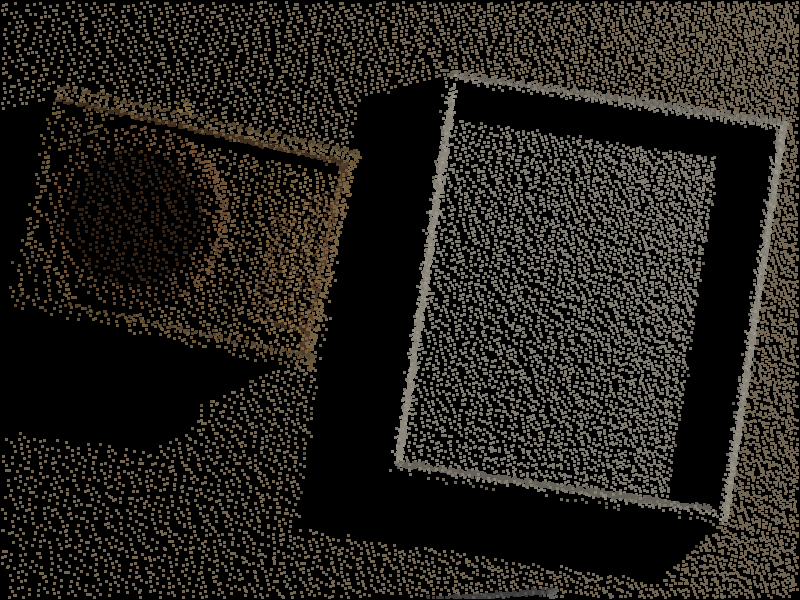

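```bash
cat > fit2.py <<'E'
from fit import *
def tubfit(r,P,c0=(.62,.075),verbose=1,a0=81.5):
    from scipy.optimize import least_squares
    f=r['frame'].astype(int)
    m=np.isfinite(P[...,0])&(abs(P[...,0]-c0[0])<.14)&(abs(P[...,1]-c0[1])<.13)&(P[...,2]>.036)&(P[...,2]<.047)&(f.max(-1)-f.min(-1)<35)&(f.max(-1)>90)
    Q=P[m][:,:2]
    def res(p):
        a=p[2];d=Q-p[:2];u=d@[np.cos(a),np.sin(a)];v=d@[-np.sin(a),np.cos(a)]
        # distance to rect mid-wall 83 x 98 outline
        dx=abs(u)-.083;dy=abs(v)-.098
        out=np.hypot(np.maximum(dx,0),np.maximum(dy,0)); return np.where((dx<0)&(dy<0),np.minimum(-dx,-dy),out)
    s=least_squares(res,[*c0,np.radians(a0)],loss='soft_l1',f_scale=.003,x_scale=[.01,.01,.05])
    return s.x[:2],np.degrees(s.x[2]),len(Q),np.median(abs(res(s.x)))
def rackfit(P):
    c=np.array([.583,-.128]);a=np.radians(78.5)
    for it in range(4):
        ex=np.array([np.cos(a),np.sin(a)]);ey=np.array([-ex[1],ex[0]])
        d=P[...,:2]-c;u=d@ex;v=d@ey
        m=np.isfinite(u)&(u>-.062)&(u<.07)&(abs(v)<.07)&(P[...,2]>.058)
        L=[]
        for s in(1,-1):
            k=m&(v*s>.035)
            # outermost v per u-bin
            uu=u[k];vv=v[k];b=np.digitize(uu,np.linspace(-.06,.07,14));X=[];Y=[]
            for i in set(b):
                q=b==i
                if q.sum()>5: X.append(uu[q].mean());Y.append(np.percentile(vv[q]*s,97)*s)
            L.append(np.polyfit(X,Y,1))
        da=(L[0][0]+L[1][0])/2; off=(L[0][1]+L[1][1])/2
        c=c+ey*off; a+=da
    ex=np.array([np.cos(a),np.sin(a)]);ey=np.array([-ex[1],ex[0]])
    d=P[...,:2]-c;u=d@ex;v=d@ey
    m=np.isfinite(u)&(abs(v)<.04)&(P[...,2]>.05)&(P[...,2]<.1)&(abs(u)<.11)
    return c,np.degrees(a),[l.round(4).tolist() for l in L],np.percentile(u[m],[.3,1,99,99.7])
E
python3 - <<'E'
from fit2 import *
D=np.load('/tmp/D.npy',allow_pickle=True).item()
for n in D:
    r,P=D[n]
    print(n,tubfit(r,P))
    c,a,L,e=rackfit(P);print(c,a,L,e)
    ex=np.array([np.cos(np.radians(a)),np.sin(np.radians(a))])
    # edges: back outer -0.08?, front .080
    f=c+ex*(e[3]-.080); print('origin by front',f)
    ey=np.array([-ex[1],ex[0]]);d=P[...,:2]-f;u=d@ex;v=d@ey
    for lo,hi in [(-.06,-.03),(-.01,.02),(.03,.045),(.045,.06),(.06,.075)]:
        k=np.isfinite(u)&(u>lo)&(u<hi)&(abs(v)<.042)&(P[...,2]>.045)
        print('  z',lo,hi,k.sum(),np.percentile(P[k][:,2],[10,50,90]).round(4) if k.sum() else '')
    k=np.isfinite(u)&(u>.03)&(u<.077)&(abs(v)<.042)&(P[...,2]>.045)
    A=np.c_[u[k],v[k],np.ones(k.sum())];s=np.linalg.lstsq(A,P[k][:,2],rcond=None)[0];print('  leaf plane',s, 'z at hinge',s[0]*-.01+s[2],'edge',s[0]*.08+s[2])
    # coaster dark
    g=r['frame'].astype(int).sum(-1)
    k=np.isfinite(u)&(u>-.08)&(u<.03)&(abs(v)<.042)&(P[...,2]>.06)&(g<170)
    if k.sum(): print('  dark centre',u[k].min(),u[k].max(),np.median(u[k]),np.median(v[k]),'z',np.median(P[k][:,2])); 
    A=np.c_[u[k],v[k],np.ones(k.sum())];print(np.linalg.lstsq(A,P[k][:,2],rcond=None)[0])
E
```

```text
scene (array([0.61552671, 0.07051901]), np.float64(81.6532995896732), 568, np.float64(0.0014267282674800402))
[ 0.58226893 -0.12784954] 77.68376877809241 [[-0.0008, 0.056], [-0.0057, -0.0558]] [-0.08123842 -0.08064276  0.07240617  0.07376897]
origin by front [ 0.58093981 -0.13393716]
  z -0.06 -0.03 361 [0.0686 0.071  0.0735]
  z -0.01 0.02 316 [0.0677 0.0709 0.073 ]
  z 0.03 0.045 140 [0.0559 0.058  0.0598]
  z 0.045 0.06 147 [0.0538 0.0561 0.058 ]
  z 0.06 0.075 143 [0.0527 0.0546 0.0568]
  leaf plane [-0.11226008  0.0039675   0.06211637] z at hinge 0.06323896593408952 edge 0.05313555869420189
  dark centre -0.05416557530758416 0.014014827866491546 -0.019125675078578493 0.00013646930801513874 z 0.07128775616109206
[-0.00085849 -0.00175619  0.07130823]
side (array([0.61726422, 0.07484851]), np.float64(81.62838473218979), 1328, np.float64(0.0010683162627044343))
[ 0.58329878 -0.12806131] 77.21430382177499 [[-0.0013, 0.0561], [0.0013, -0.0561]] [-0.07768039 -0.07560675  0.07628486  0.07749464]
origin by front [ 0.58274433 -0.13050455]
  z -0.06 -0.03 269 [0.07   0.0714 0.0728]
  z -0.
[... 489 characters left out ...]
7481), 3857, np.float64(0.0014900336112328855))
[ 0.58691813 -0.12943102] 60.32996275274881 [[-0.2752, 0.0433], [-0.1063, -0.0462]] [-0.0331052  -0.02947201  0.08723081  0.08980474]
origin by front [ 0.59177152 -0.12091178]
  z -0.06 -0.03 185 [0.0722 0.0732 0.0741]
  z -0.01 0.02 1571 [0.0612 0.0719 0.0738]
  z 0.03 0.045 196 [0.057  0.0612 0.0707]
  z 0.045 0.06 314 [0.0551 0.0562 0.0574]
  z 0.06 0.075 359 [0.0514 0.0555 0.0567]
  leaf plane [-0.22483008 -0.09849275  0.07056945] z at hinge 0.0728177541166168 edge 0.05258304679045141
  dark centre -0.039384132570033405 -5.2967005478077217e-05 -0.015363668899762232 0.00703670935165503 z 0.07350638508635488
[0.01087621 0.00491025 0.07364166]
```

```bash
cat > rk.py <<'E'
from fit2 import *
O=np.array([.582,-.132]);A=np.radians(77.45);EX=np.array([np.cos(A),np.sin(A)]);EY=np.array([-EX[1],EX[0]])
def uv(p): d=np.asarray(p)[...,:2]-O; return np.stack([d@EX,d@EY],-1)
def st():
    o=monitor.get_obs(); print('t',round(o['time_s'],2),'tool',o['tool_pos'].round(4),'uv',uv(o['tool_pos']).round(4),'rot',o['tool_rot'].round(2),'F',o['force'].round(2),'grip',round(o['grip_width'],4)); return o
E
python3 - <<'E'
from rk import *
D=np.load('/tmp/D.npy',allow_pickle=True).item()
for n in ('scene','side'):
    P=D[n][1];w=uv(P);k=np.isfinite(w[...,0])&(w[...,0]>.30)&(w[...,0]<.40)&(abs(w[...,1])<.16)&(P[...,2]>.006)
    print(n,k.sum(), [ (w[k].min(0),w[k].max(0),P[k][:,2].max()) if k.sum() else ''])
    print(uv(tubfit(*D[n])[0]))
tgt=np.array([.648,.186]);p=monitor.get_obs()['tool_pos'];print(tgt-p[:2],uv(tgt))
E
```

```text
scene 380 [(array([ 0.36614381, -0.15973572]), array([ 0.39998725, -0.0789388 ]), np.float64(0.0574745757613333))]
[0.20496525 0.01128001]
side 905 [(array([ 0.30007455, -0.14980022]), array([ 0.3999526, -0.0713952]), np.float64(0.05642883711579283))]
[0.20956884 0.01052478]
[-0.00202211  0.18599299] [0.32474319 0.00467565]
```

Emit:
servo_tool --pt "70 0.05 0 0 0.1" --pt "70 0.1 0 0 0.219" --pt "70 0.15 -0.002 0 0.219" --pt "70 0.186 -0.002 0 0.219" --pt "70 0.186 -0.002 0.05 0.219"

```text
time_s: 2.12
tool_pos: [0.65, 0.1929, 0.1768]
tool_rot: [179.6, -0.4, 77.9]
force: [0.8, -0.0, -0.8]
grip_width: 0.061
```

Run:
```python
from rk import *
st()
```

```text
t 2.12 tool [0.65   0.1929 0.1768] uv [0.3319 0.0042] rot [179.56  -0.44  77.86] F [ 0.83 -0.03 -0.77] grip 0.061
```

Emit:
servo_tool --pt "70 0 0 0.06 0" --pt "70 0 0 0.115 0" --pt "70 0 0 0.15 0" --pt "70 0 0 0.153 0" --pt "70 0 0 0.153 0"

```text
time_s: 2.75
tool_pos: [0.6491, 0.1863, 0.021]
tool_rot: [179.9, -0.1, 77.5]
force: [-0.6, -0.3, 1.1]
grip_width: 0.061
```

Run:
```python
from rk import *
st()
r=cam('side','side1.png')
```

```text
t 2.75 tool [0.6491 0.1863 0.021 ] uv [0.3253 0.0037] rot [ 1.799e+02 -6.000e-02  7.745e+01] F [-0.61 -0.33  1.13] grip 0.061
```

View pics/side1.png

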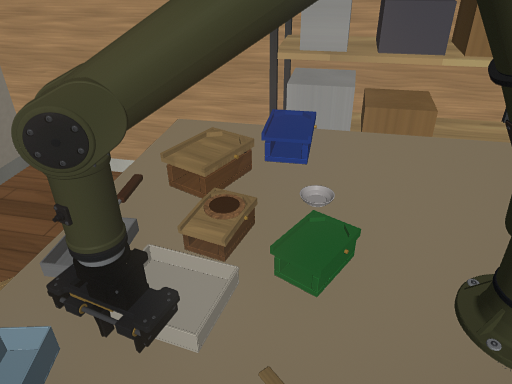

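Emit:
servo_tool --pt "70 -0.006 0 0 0" --pt "70 -0.013 0 0 0" --pt "70 -0.02 0 0 0" --pt "70 -0.027 0 0 0" --pt "70 -0.034 0 0 0"

```text
time_s: 3.42
tool_pos: [0.6409, 0.1528, 0.02]
tool_rot: [179.9, -0.1, 77.5]
force: [1.6, 1.6, 0.6]
grip_width: 0.0609
```

Emit:
servo_tool --pt "70 -0.005 0 0 0" --pt "70 -0.01 0 0 0" --pt "70 -0.015 0 0 0" --pt "70 -0.02 0 0 0" --pt "70 -0.024 0 0 0"

```text
time_s: 4.05
tool_pos: [0.6352, 0.129, 0.0195]
tool_rot: [-180.0, 0.0, 77.4]
force: [-0.2, 1.8, 0.8]
grip_width: 0.0609
```

Run:
```python
from rk import *
st()
for n in ('side','scene'):
    r=cam(n); t=tubfit(r,cloud(r),c0=(.617,.032),a0=78.); print(n,t,uv(t[0]))
```

```text
t 4.05 tool [0.6352 0.129  0.0195] uv [0.2664 0.0048] rot [-1.7999e+02  1.0000e-02  7.7450e+01] F [-0.21  1.84  0.76] grip 0.0609
side (array([0.60275842, 0.03908469]), np.float64(77.38804129913126), 681, np.float64(0.0011208234753649349)) [0.17150755 0.01691281]
scene (array([0.60132202, 0.03381409]), np.float64(77.50252659806544), 498, np.float64(0.0014806327776234474)) [0.16605076 0.01716964]
```

Emit:
servo_tool --pt "70 -0.003 0 0 0" --pt "70 -0.005 0 0 0" --pt "70 -0.007 0 0 0" --pt "70 -0.008 0 0 0" --pt "70 -0.009 0 0 0"

```text
time_s: 4.78
tool_pos: [0.6333, 0.1204, 0.0194]
tool_rot: [-180.0, 0.0, 77.5]
force: [0.6, 0.8, -1.5]
grip_width: 0.061
```

Emit:
servo_tool --pt "70 -0.0005 0 0 0" --pt "70 -0.001 0 0 0" --pt "70 -0.0015 0 0 0"

```text
time_s: 5.15
tool_pos: [0.633, 0.1202, 0.0195]
tool_rot: [-180.0, -0.1, 77.5]
force: [1.3, 4.0, -1.2]
grip_width: 0.061
```

Emit:
servo_tool --pt "70 -0.0005 0 0 0" --pt "70 -0.001 0 0 0" --pt "70 -0.001 0 0 0"

```text
time_s: 5.52
tool_pos: [0.6328, 0.1203, 0.0196]
tool_rot: [-180.0, -0.1, 77.5]
force: [0.9, 6.6, -1.9]
grip_width: 0.0611
```

Emit:
servo_tool --pt "70 -0.001 0 0 0" --pt "70 -0.0015 0 0 0" --pt "70 -0.0015 0 0 0"

```text
time_s: 5.9
tool_pos: [0.6328, 0.1202, 0.0198]
tool_rot: [180.0, -0.2, 77.6]
force: [0.7, 8.0, -2.5]
grip_width: 0.061
```

Run:
```python
from rk import *
st()
for n in ('side','scene'):
    r=cam(n,n+'2.png'); t=tubfit(r,cloud(r),c0=(.60,.028),a0=77.5); print(n,t,uv(t[0]))
    if n=='side': print(rackfit(cloud(r)))
```

```text
t 5.9 tool [0.6328 0.1202 0.0198] uv [0.2572 0.0053] rot [179.98  -0.23  77.57] F [ 0.73  8.02 -2.52] grip 0.061
side (array([0.60049658, 0.03036431]), np.float64(77.66767574179399), 693, np.float64(0.0010407275261295201)) [0.16250405 0.01722575]
(array([ 0.5832831 , -0.12805797]), np.float64(76.94774731140464), [[0.0052, 0.056], [-0.0052, -0.056]], array([-0.07721481, -0.07578673,  0.07670701,  0.07763928]))
scene (array([0.59924397, 0.02568733]), np.float64(77.6872264303117), 506, np.float64(0.00142404176005341)) [0.15766664 0.01743216]
```

View pics/side2.png

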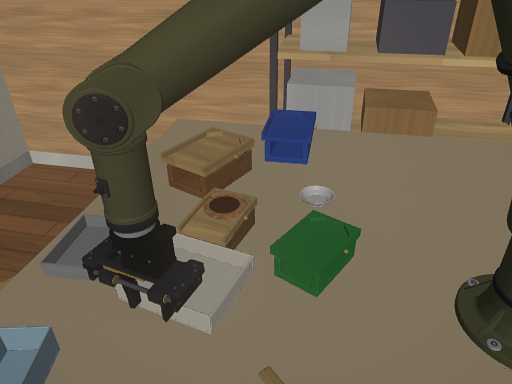

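Emit:
servo_tool --pt "70 0.01 0 0 0" --pt "70 0.022 0 0 0" --pt "50 0.024 0 -0.03 0" --pt "0 0.024 0 -0.08 0" --pt "0 0.024 0 -0.11 0"

```text
time_s: 6.62
tool_pos: [0.639, 0.1399, 0.1324]
tool_rot: [179.8, -0.0, 77.4]
force: [-0.5, -0.3, 0.7]
grip_width: 0.0384
```

Run:
```python
from rk import *
st()
```

```text
t 6.62 tool [0.639  0.1399 0.1324] uv [0.2778 0.0034] rot [ 1.7982e+02 -1.0000e-02  7.7430e+01] F [-0.54 -0.31  0.66] grip 0.0384
```

Emit:
servo_tool --pt "0 -0.06 0 0 0" --pt "0 -0.12 0.001 0 0" --pt "0 -0.18 0.003 0 0" --pt "0 -0.24 0.003 0 0" --pt "0 -0.29 0.003 0 0"

```text
time_s: 7.25
tool_pos: [0.5769, -0.147, 0.13]
tool_rot: [180.0, 0.1, 77.3]
force: [0.9, 0.1, 0.2]
grip_width: 0.0004
```

Emit:
servo_tool --pt "0 -0.025 0 0 0" --pt "0 -0.035 0 0 0" --pt "0 -0.035 0 0.02 0" --pt "0 -0.035 0 0.04 0" --pt "0 -0.035 0 0.04 0"

```text
time_s: 7.88
tool_pos: [0.5692, -0.176, 0.0879]
tool_rot: [-179.8, -0.0, 77.6]
force: [0.2, -0.9, 0.5]
grip_width: 0.0007
```

Run:
```python
from rk import *
st()
for n in ('side','scene'):
    r=cam(n,n+'3.png'); P=cloud(r)
    w=uv(P);u,v=w[...,0],w[...,1]
    t=tubfit(r,P,c0=(.60,.028),a0=77.5); print(n,t[1:],uv(t[0]))
r=cam('wrist','wrist3.png')
for l in ['coaster_center']: print(pinpoint('wrist',l),pinpoint('side',l),pinpoint('scene',l))
```

```text
t 7.88 tool [ 0.5692 -0.176   0.0879] uv [-0.0457  0.0029] rot [-1.7979e+02 -3.0000e-02  7.7570e+01] F [ 0.22 -0.89  0.46] grip 0.0007
side (np.float64(77.54682272359082), 1178, np.float64(0.0010064952379604183)) [0.1624818  0.01667141]
scene (np.float64(77.78283378113287), 393, np.float64(0.0013797716110608566)) [0.15754506 0.01719478]
[{'at': [252.1, 178.1], 'confidence': 0.64}] [{'at': [225.3, 207.3], 'confidence': 0.68}] [{'at': [298.9, 172.4], 'confidence': 0.72}]
```

View pics/side3.png

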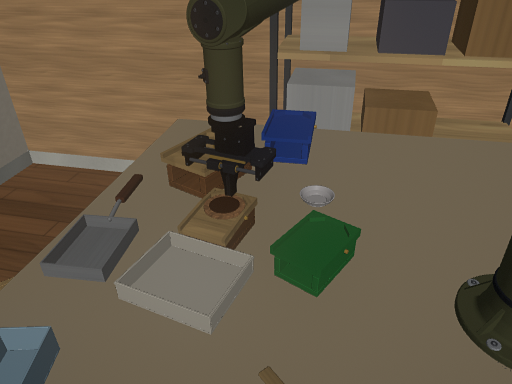

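View pics/scene3.png

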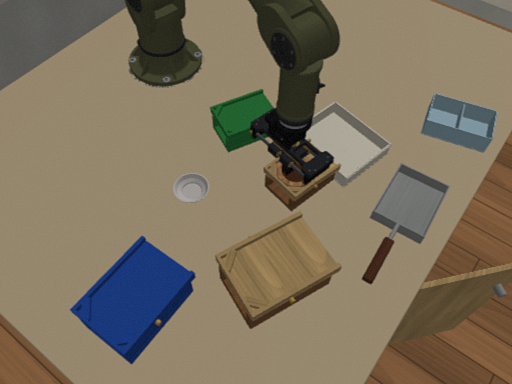

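View pics/wrist3.png

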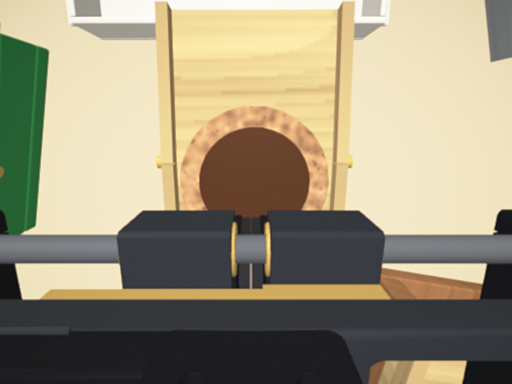

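Emit:
servo_tool --pt "0 -0.002 0.0015 0.007 0" --pt "0 -0.002 0.0015 0.012 0" --pt "0 -0.002 0.0015 0.014 0" --pt "0 -0.002 0.0015 0.015 0"

```text
time_s: 8.68
tool_pos: [0.571, -0.18, 0.0743]
tool_rot: [-180.0, -0.0, 77.5]
force: [-0.5, -0.8, -0.6]
grip_width: 0.0002
```

Emit:
servo_tool --pt "0 0 0 0.001 0" --pt "0 0 0 0.0015 0" --pt "0 0 0 0.0015 0"

```text
time_s: 9.05
tool_pos: [0.5712, -0.1801, 0.0732]
tool_rot: [180.0, 0.0, 77.5]
force: [0.1, -0.0, -0.9]
grip_width: 0.0003
```

Emit:
servo_tool --pt "0 0.001 0 0.0008 0" --pt "0 0.001 0 0.0015 0" --pt "0 0.001 0 0.0015 0"

```text
time_s: 9.43
tool_pos: [0.5716, -0.1791, 0.0721]
tool_rot: [180.0, -0.0, 77.5]
force: [-0.9, -0.5, 3.4]
grip_width: 0.0008
```

Emit:
servo_tool --pt "0 0 0 0.0008 0" --pt "0 0 0 0.0015 0" --pt "0 0 0 0.0015 0"

```text
time_s: 9.8
tool_pos: [0.5719, -0.1792, 0.0715]
tool_rot: [179.9, -0.0, 77.5]
force: [-2.4, 1.3, 8.6]
grip_width: 0.0005
```

Emit:
servo_tool --pt "0 0 0 -0.0006 0" --pt "0 0.002 0 -0.0006 0" --pt "0 0.005 0 -0.0006 0" --pt "0 0.008 0 -0.0006 0"

```text
time_s: 10.3
tool_pos: [0.5741, -0.1727, 0.0718]
tool_rot: [179.8, 0.1, 77.4]
force: [0.0, -2.4, 5.6]
grip_width: 0.0004
```

```bash
cat > co.py <<'E'
from rk import *
def co(tag=None,view='side'):
    st()
    r=cam(view,tag); P=cloud(r); 
    d=[x for x in pinpoint(view,'coaster_center') if x['confidence']>.3]
    for x in d[:2]:
        p=px(r,*x['at'],z=.072); print(view,np.round(x['at'],1),round(x['confidence'],2),'uv',uv(p).round(4))
E
python3 - <<'E'
from co import *
co('side4.png'); co('wrist4.png','wrist')
E
```

```text
t 10.3 tool [ 0.5741 -0.1727  0.0718] uv [-0.0415 -0.0011] rot [1.7983e+02 8.0000e-02 7.7410e+01] F [ 0.05 -2.37  5.6 ] grip 0.0004
side [221.2 205.8] 0.71 uv [-0.012  -0.0034]
t 10.4 tool [ 0.5743 -0.1721  0.0719] uv [-0.0408 -0.0012] rot [1.7983e+02 5.0000e-02 7.7450e+01] F [-0.71 -0.9   5.36] grip 0.0004
wrist [255.2 181.1] 0.67 uv [-0.0095 -0.0037]
```

View pics/wrist4.png

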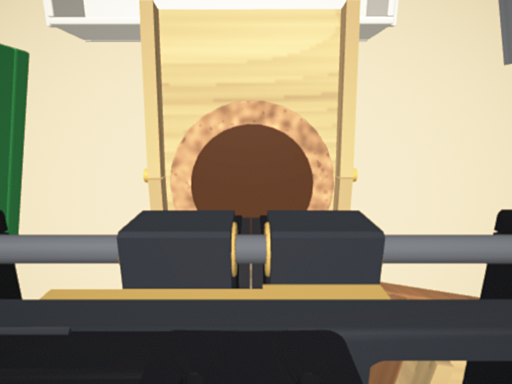

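Emit:
servo_tool --pt "0 0.003 0 0 0" --pt "0 0.006 0 0 0" --pt "0 0.01 0 0 0" --pt "0 0.014 0 0 0" --pt "0 0.018 0 0 0"

```text
time_s: 11.12
tool_pos: [0.578, -0.1551, 0.0718]
tool_rot: [179.8, 0.1, 77.4]
force: [-1.1, -0.8, 5.3]
grip_width: 0.0006
```

Run:
```python
from co import *
co('side5.png'); co('wrist5.png','wrist')
```

```text
t 11.12 tool [ 0.578  -0.1551  0.0718] uv [-0.0234 -0.0012] rot [1.7983e+02 8.0000e-02 7.7410e+01] F [-1.14 -0.79  5.33] grip 0.0006
side [219.2 211.8] 0.94 uv [0.0102 0.0041]
t 11.22 tool [ 0.5783 -0.1543  0.0719] uv [-0.0225 -0.0012] rot [1.7983e+02 4.0000e-02 7.7460e+01] F [ 0.27 -0.64  5.77] grip 0.0005
wrist [254.4 182.9] 0.63 uv [ 0.0078 -0.0033]
```

View pics/wrist5.png

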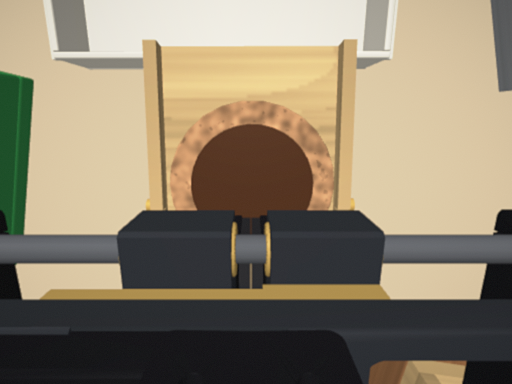

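Emit:
servo_tool --pt "0 0.003 0 0 0" --pt "0 0.006 0 0 0" --pt "0 0.009 0 0 0" --pt "0 0.012 0 0 0"

```text
time_s: 11.82
tool_pos: [0.5807, -0.1434, 0.0719]
tool_rot: [179.8, 0.1, 77.4]
force: [-0.3, -1.6, 5.3]
grip_width: 0.0004
```

Emit:
servo_tool --pt "0 0.002 0 0 0" --pt "0 0.004 0 0.0002 0" --pt "0 0.006 0 0.0004 0"

```text
time_s: 12.2
tool_pos: [0.5822, -0.1376, 0.0718]
tool_rot: [179.8, 0.1, 77.4]
force: [-0.0, -1.4, 7.0]
grip_width: 0.0006
```

Emit:
servo_tool --pt "0 0.002 0 0.0002 0" --pt "0 0.004 0 0.0004 0" --pt "0 0.006 0 0.0006 0"

```text
time_s: 12.58
tool_pos: [0.5838, -0.1315, 0.0714]
tool_rot: [179.8, 0.1, 77.4]
force: [-0.2, -2.4, 6.4]
grip_width: 0.0004
```

Emit:
servo_tool --pt "0 0.003 0 0.0003 0" --pt "0 0.006 0 0.0006 0" --pt "0 0.009 0 0.0009 0"

```text
time_s: 12.95
tool_pos: [0.5857, -0.1227, 0.0704]
tool_rot: [179.8, 0.1, 77.4]
force: [-0.2, -2.0, 6.4]
grip_width: 0.0005
```

Run:
```python
from co import *
co('side6.png'); co('wrist6.png','wrist')
```

```text
t 12.95 tool [ 0.5857 -0.1227  0.0704] uv [ 0.0099 -0.0016] rot [1.7977e+02 5.0000e-02 7.7420e+01] F [-0.18 -1.96  6.39] grip 0.0005
side [211.  221.7] 0.97 uv [0.0488 0.0064]
t 13.05 tool [ 0.5859 -0.1221  0.0704] uv [ 0.0105 -0.0016] rot [1.7977e+02 2.0000e-02 7.7460e+01] F [ 0.82 -0.45  7.42] grip 0.0003
wrist [252.7 183.7] 0.64 uv [ 0.0407 -0.0027]
```

View pics/wrist6.png

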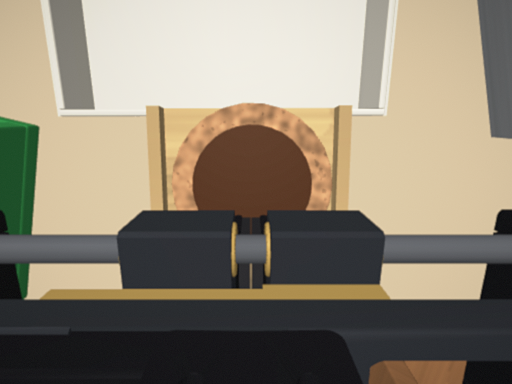

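Emit:
servo_tool --pt "0 0.003 0 0.0003 0" --pt "0 0.006 0 0.0006 0" --pt "0 0.009 0 0.001 0" --pt "0 0.012 0 0.0013 0" --pt "0 0.015 0 0.0016 0"

```text
time_s: 13.78
tool_pos: [0.589, -0.108, 0.0688]
tool_rot: [179.8, 0.0, 77.4]
force: [-0.7, -0.3, 7.3]
grip_width: 0.0004
```

Emit:
servo_tool --pt "0 0.003 0 0.0003 0" --pt "0 0.006 0 0.0006 0" --pt "0 0.009 0 0.001 0" --pt "0 0.012 0 0.0013 0" --pt "0 0.015 0 0.0016 0"

```text
time_s: 14.4
tool_pos: [0.5922, -0.0933, 0.0671]
tool_rot: [179.8, 0.0, 77.4]
force: [-0.1, -1.4, 6.6]
grip_width: 0.0004
```

Run:
```python
from co import *
co('side7.png'); co('wrist7.png','wrist')
```

```text
t 14.4 tool [ 0.5922 -0.0933  0.0671] uv [ 0.04   -0.0016] rot [1.7978e+02 4.0000e-02 7.7420e+01] F [-0.07 -1.38  6.65] grip 0.0004
side [203.1 230.1] 0.94 uv [0.0803 0.0065]
t 14.5 tool [ 0.5923 -0.0927  0.0671] uv [ 0.0406 -0.0015] rot [1.7979e+02 1.0000e-02 7.7460e+01] F [-0.3  -0.26  6.62] grip 0.0001
wrist [253.9 181.2] 0.7 uv [ 0.073  -0.0033]
```

View pics/wrist7.png

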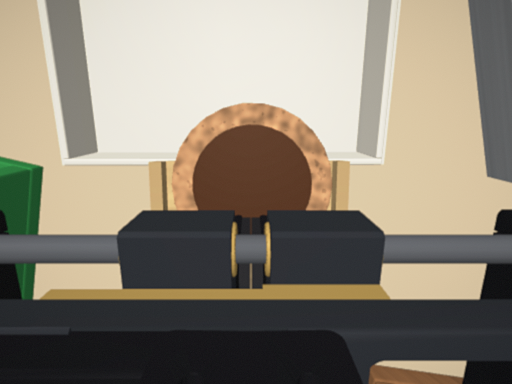

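View pics/side7.png

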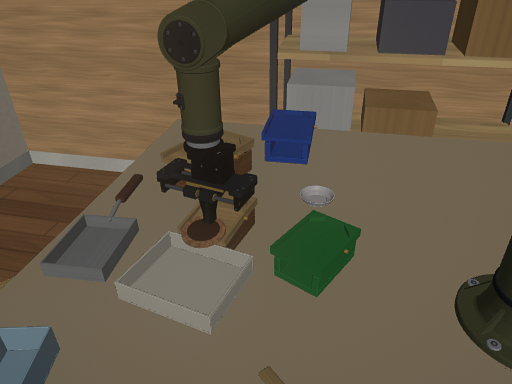

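Emit:
servo_tool --pt "0 0.003 0 0.0003 0" --pt "0 0.006 0 0.0006 0" --pt "0 0.009 0 0.001 0" --pt "0 0.011 0 0.0012 0" --pt "0 0.012 0 0.0013 0"

```text
time_s: 15.22
tool_pos: [0.5948, -0.0814, 0.0658]
tool_rot: [179.8, 0.0, 77.4]
force: [-0.3, -1.0, 6.9]
grip_width: 0.0004
```

Run:
```python
from co import *
co('side8.png')
```

```text
t 15.22 tool [ 0.5948 -0.0814  0.0658] uv [ 0.0522 -0.0015] rot [1.7979e+02 3.0000e-02 7.7440e+01] F [-0.3  -0.98  6.92] grip 0.0004
side [198.9 234.9] 0.66 uv [0.0972 0.0071]
```

Emit:
servo_tool --pt "0 0.003 0 0.0003 0" --pt "0 0.006 0 0.0006 0" --pt "0 0.009 0 0.001 0" --pt "0 0.012 0 0.0013 0" --pt "0 0.015 0 0.0016 0"

```text
time_s: 15.95
tool_pos: [0.5981, -0.0668, 0.0642]
tool_rot: [179.8, 0.0, 77.4]
force: [0.0, -0.9, 6.1]
grip_width: 0.0005
```

Run:
```python
from co import *
co('side9.png');co('wrist9.png','wrist')
```

```text
t 15.95 tool [ 0.5981 -0.0668  0.0642] uv [ 0.0671 -0.0015] rot [1.7979e+02 3.0000e-02 7.7430e+01] F [ 0.01 -0.91  6.08] grip 0.0005
side [194.6 239.3] 0.86 uv [0.1126 0.0069]
side [191.9 285.5] 0.43 uv [0.2212 0.0703]
t 16.05 tool [ 0.5981 -0.0662  0.0641] uv [ 0.0677 -0.0015] rot [179.79   0.    77.46] F [-0.31 -0.67  5.94] grip 0.0006
wrist [254.1 180.6] 0.63 uv [ 0.101  -0.0033]
```

View pics/wrist9.png

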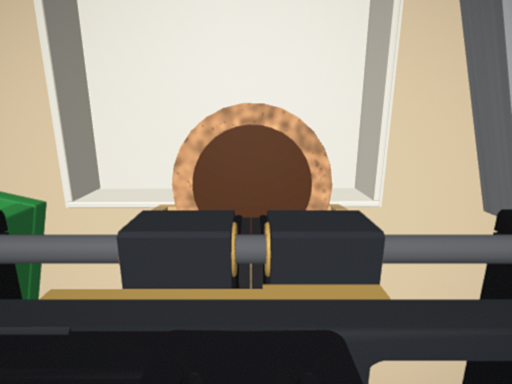

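View pics/side9.png

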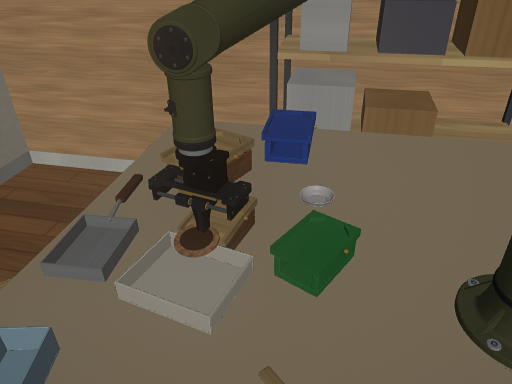

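Emit:
servo_tool --pt "0 0 0 -0.04 0" --pt "0 0 0 -0.1 0" --pt "0 -0.03 0 -0.12 0" --pt "0 -0.05 0 -0.12 0" --pt "0 -0.05 0 -0.12 0"

```text
time_s: 16.77
tool_pos: [0.5843, -0.117, 0.1809]
tool_rot: [-179.9, 0.1, 77.2]
force: [-0.9, 0.9, -1.0]
grip_width: 0.0004
```

Run:
```python
from co import *
st()
for n in ('side','scene'):
    r=cam(n,n+'10.png'); P=cloud(r); t=tubfit(r,P,c0=(.60,.028),a0=77.5); print(n,t[1:],uv(t[0]))
cam('wrist','wrist10.png')
```

```text
t 16.77 tool [ 0.5843 -0.117   0.1809] uv [0.0152 0.0011] rot [-1.7986e+02  6.0000e-02  7.7220e+01] F [-0.91  0.92 -0.97] grip 0.0004
side (np.float64(77.49309554306322), 1187, np.float64(0.0011119575291337336)) [0.16252806 0.0167585 ]
scene (np.float64(77.5547081937474), 330, np.float64(0.0014381860497306442)) [0.15803055 0.01717201]
```

View pics/side10.png

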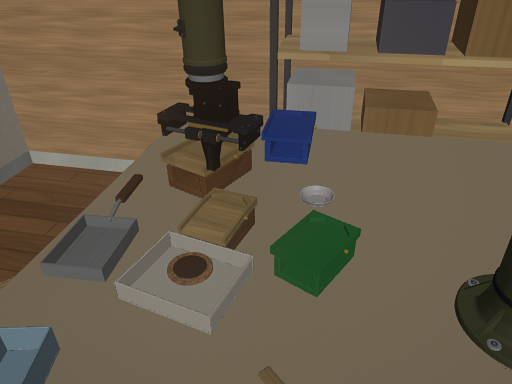

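View pics/wrist10.png

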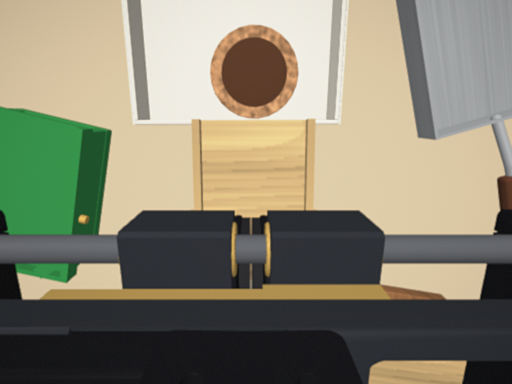

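The coaster is in the tub (side pixel ~190,268; wrist ~254,72) and the tub hasn't moved. One last check before handing in.

Run:
```python
from co import *
D=np.load('/tmp/D.npy',allow_pickle=True).item()
for n in('side','scene'):
    r=cam(n);P=cloud(r);w=uv(P);g=r['frame'].astype(int).sum(-1)
    k=np.isfinite(w[...,0])&(w[...,0]>.085)&(w[...,0]<.24)&(abs(w[...,1]-.017)<.09)&(g<190)
    Q=P[k];A=np.c_[w[k],np.ones(k.sum())]
    print(n,k.sum(),np.median(w[k],0),np.percentile(Q[:,2],[5,50,95]).round(4),np.linalg.lstsq(A,Q[:,2],rcond=None)[0].round(3))
o=st()
ticket.sign_off()
```

```text
side 634 [ 0.12843933 -0.00194362] [0.0101 0.0117 0.0134] [0.001 0.    0.012]
scene 314 [ 0.13153785 -0.00016638] [0.0084 0.0114 0.0145] [-0.     0.001  0.011]
t 17.02 tool [ 0.5854 -0.1131  0.1813] uv [0.0192 0.0008] rot [-1.7988e+02 -3.0000e-02  7.7560e+01] F [-0.84 -0.33 -0.51] grip 0.0005
the job is handed in; nothing more can be done
```

The coaster is in the tub and the tub stands flush against the rack; I handed the job in after about 17 s.

- **Tub:** I pushed it with both fingers until it met the rack's end face, at about 8 N. Its origin then measured rack x of about 160 mm, averaged over two cameras that read 162.5 and 158 mm. Its yaw was 77.5° against the rack's 77.4°, and neither had changed after the drop.
- **Coaster:** I dragged it with shut fingertips pressing mostly 5 to 7 N, with a brief 8.6 N at first contact before sliding. The finger went down the leaf, which leans about 0.11 rad with its open edge low. I carried the coaster's centre about 14 mm past the edge, rather than stopping at half, and then lifted the finger.
- **Last checks:** The coaster lies flat on the tub floor, its top 12 mm above the counter in both cameras. The robot was clear of everything, 181 mm above the counter.
- **Other objects:** I never went near the pan, soy dish or paddle. The fingers passed about 25 mm from the bento box and showed no contact. I checked these four only by eye, and the pan, soy dish and bento box look unmoved. The paddle is only partly in view in the later pictures.
- **Disagreement:** The two cameras differ by about 4 mm along the push. I relied on the average and on the contact force, since the tub stopped moving as the force rose.

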